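Slide the top steel blank off the stack into the work nest

TASK

Three steel blanks lie stacked in the walled pocket of the plywood loading fixture. Slide the top one off the stack, pressing on it gently with the fingertips (never above 25 N) and without lifting or tipping it up, through the pocket's open side into the nest beside it until it lies fully home against both the end fence and the thick side fence, then let go. Leave the two lower blanks lying in the pocket as they were, and do not knock over or push away the things around the fixture.

Things in the scene. Friction and masses are not known exactly. Their poses are not given: they have to be found in the camera images.
- fixture: Plywood and aluminium loading fixture fixed on the bench, base board 262 x 116 x 12 mm. Origin on the bench top, z up. Its +x axis is the way blanks slide, from the walled pocket (x -107 to -3, y -37 to 37 mm) over a 10 mm gap to the nest (x from 5 to 118 mm), whose flat bed lies at z = 27.6 mm, 0.4 mm below the top blank's underside in the stack, with a small lead-in ramp.
- nest_home (a point): Where the centre of a blank (half-way up) is when it lies fully home on the nest bed: fixture point x = 68, y = 6, z = 31.6 mm; axes as the fixture's (x toward the end fence, y toward the thick side fence).
- top_blank_mid (a point): Centre (half-way up) of the top blank: flat steel plate 100 (x) x 70 (y) x 8 mm, 0.35 to 0.63 kg, four small dark holes. x as fixture x. Top face 4 mm higher. About 2 mm of play in the pocket; slides about 123 mm along fixture x, then, clear of the walls, about 6 mm along +y. Friction on blanks and fixture about 0.3, of fingertips on it higher.
- middle_blank_mid (a point): Centre of the middle blank, same plate, directly under the top one (centre 8 mm lower). It must stay.
- lower_blank_mid (a point): Centre of the lowest blank, same plate, on the pocket floor at z = 12 mm. It must stay.
- battery_9v_mid (a point): Centre of a 9 V block battery, 18 x 27 x 48 mm, standing upright beside the fixture; a bystander.
- fuse_tin_mid (a point): Centre of a small round tin with a green lid, 45 mm across, 23 mm high, beside the fixture; a bystander.
- solder_reel_mid (a point): Centre of a reel of solder wire, 52 mm across, 34 mm high, standing on its flange beside the fixture; a bystander.
- pocket_mouth (a point): Middle of the pocket's open side, at wall-top height (fixture x = -3, y = 0, z = 42 mm). Aluminium walls 6 mm thick stand on the other three sides (-x, +y, -y); their tops are 6 mm above the top face of the top blank. Axes as the fixture's.
- end_fence (a point): Top edge of the inner face of the 14 mm thick end fence (fixture x = 118, y = 0, z = 34.1 mm), which stops the blank along +x. Fences stand 6.5 mm above the bed: 1.5 mm less than a blank. Axes as the fixture's.
- side_fence (a point): Top edge of the inner face of the 14 mm thick side fence (fixture x = 68, y = +41, z = 34.1 mm), which stops the blank along +y. Facing it at y = -39 mm is a 5 mm thin lip of the same height, which is no stop to seat on. Axes as the fixture's.
There are look-alikes about, which are no part of the job. What is shaped like the part that bears top_blank_mid but yellow is not meant.

How it is judged (in metres and radians):
On the way:
1. the top blank has slid half-way across into the nest, still lying flat (x of top_blank_mid in the frame of nest_home above -0.06 m and z of top_blank_mid in the frame of nest_home below 0.005 m and angle between top_blank_mid's own z axis and vertical below 0.1 rad), for 0.1 s.
At the end, for the whole second after the job is handed in: The top blank lies flat on the nest bed (height within 2 mm), its centre within 2.5 mm of home along both fixture x (end fence) and y (thick side fence) and square to them within 0.05 rad; the two lower blanks are within 6 mm of where they started (x of top_blank_mid in the frame of nest_home above -0.0025 m and y of top_blank_mid in the frame of nest_home above -0.0025 m and z of top_blank_mid in the frame of nest_home between -0.002 and 0.002 m and angle between the x axis of top_blank_mid and the x axis of nest_home, either way round below 0.05 rad and distance of each of middle_blank_mid, lower_blank_mid from where it was at the start of the episode below 0.006 m); the robot touches nothing.
It fails at once if the fingers press or push the top blank with more than 25 N (contact force between the fingers and top_blank above 25 N).
It fails at once if the top blank is lifted more than 6 mm above its height in the stack or tipped by more than 0.15 rad (z of top_blank_mid in the frame of nest_home above 0.0064 m or angle between top_blank_mid's own z axis and vertical above 0.15 rad).
It fails at once if a lower blank is moved by more than 6 mm (distance of any of middle_blank_mid, lower_blank_mid from where it was at the start of the episode above 0.006 m).
It fails at once if the battery, the tin or the reel is moved by more than 15 mm (distance of any of battery_9v_mid, fuse_tin_mid, solder_reel_mid from where it was at the start of the episode above 0.015 m).
It also fails if it takes over 69 s, if anything falls off the work surface, if the arm or the gripper's body presses on something with over 40 N, if the wrist force passes 120 N, or if a joint passes its speed limit or range.

ROBOT

A 6-joint arm with a two-finger parallel gripper is mounted at the origin on a cart in front of the work surface, level with it; the furniture and walls round the work are solid. World frame = base frame: x ahead of the robot, y to its left, z up, the work surface at z = 0. Lengths are in mm, angles in rad, forces in N, time in s.
With the tool pointing down it reaches from about 350 to 975 mm from the base axis. Payload 7.1 kg.
Tool frame: the origin (TCP) lies at the very end of the fingers, on their centre line; the grasp point (between the pads) lies 19 mm behind it (ctrl.grasp_offset is the distance from the TCP to the grasp point, in mm); z points along the fingers, y is the line along which they close (so a half turn about z gives the same grasp; the last joint's range is limited). The gripper opens to 88 mm and grips with 3 to 60 N. Pads are 20 mm wide; open, the fingers measure 115 mm over their backs; the gripper's body (75 mm by 178 mm) begins 61 mm behind the grasp point.
Start: joints at [-1.311, 0.423, 1.63, -0, 1.089, -0.019], TCP at [172.02, -600.844, 222.675] pointing down, gripper open.
Joint ranges: [-3, 3], [-0.9, 2.11], [0.09, 2.58], [-1.31, 4.45], [0.11, 2.69], [-2.54, 2.54]. Speed limits (rad/s): [2.39, 2.39, 3.01, 3.14, 3.14, 3.14].

INTERFACE

Orientations are given as a rotation vector (axis times angle).
In Python, from workcell import ctrl, viewer, ticket, models gives the robot as it stands.
- The arm moves only by the tool play_rows, never from a script. Its arguments are lists of equal length, an entry for each row: "dp": the shift along the world's x, y, z in mm, a list of three; "yaw": the turn about the world's z in degrees. In form: {"dp": [[tx, ty, tz], ...], "yaw": [yaw, ...]}. A call has 1 to 8 rows; each row shifts and turns the commanded pose from where the row before left it; what a row does not reach is not made up. A row lasts 1/12 s, in which the tool goes at most 41.7 mm and 7.16 degrees, less where a joint would pass 70% of its speed; a pose out of reach is approached as far as the arm can. A call is refused whole if a number of a shift passes 41.7 or a number of a turn 7.16, either way. A call with a gripper value outside its range is refused whole. "gripper" is the closure, from 0 (fully open) to 1 (shut), set as the call begins (left out, the last holds). The fingers move at their own pace and stop on an object; the grip force is fixed at half the most. Time passes only in rows, so rows that do not move let the fingers close. It gives the time, the measured TCP pose, the force, the opening and the grip force at its end, in the units of the state.
- ctrl.get_obs(): the state, without advancing time (a new reading comes with each control period).
- viewer.get_image(name): name is "side" or "top"; returns a dict with "pixels" (480x640x3 uint8, red, green, blue), "range_z" (480x640 float32, mm along the optical axis (not along the pixel's ray), 0 where there is no reading), "fx", "fy", "cx", "cy" (pixels), "T" (4x4, takes a point from camera to world coordinates). Camera axes: x right, y up, looking along -z (the intrinsics and any distortion apply to the point x, -y, -z); pixel columns grow to the right and rows downward; lengths in mm; the calibration is good to about 2 mm. A picture is of the moment at which its call begins.
- ticket.close_job(): hands the job in; it is judged then, once.
Trained networks look in a picture, given as the dict that the camera call returned (one of the last four; its "shot" number tells which), for a name from the list of things; names that differ only in an ending like _2 or _b are one class to them, and where a whole thing is asked for, a point or a joint stands for the part that bears it (a point fixed in the world has none). Each returns a list of dicts, best first, with "conf" (0 to 1); they miss things now and then, are a little off and sometimes report something else, mostly with a low value. They report only what shows in the picture. A call takes as long as a camera call. They do not tell look-alikes from the thing itself.
- models.look_for(picture, name): "bbox" ([centre column, centre row, width, height] in pixels, round what is visible of it).
- models.landmark_of(picture, name): "location" ([column, row] in pixels: a listed point, or the origin of a listed thing).
The state is a dict: "t": time; "qpos": joint angles; "qvel": joint speeds; "joint_torque": joint torques, N m; "ee_pos": TCP position; "orientation": TCP orientation; "ft_force": force on the tool from outside, world axes, zero at the start; "moment": the same for the moment, N m; "width": finger opening in mm; "grasp_force": force on a finger pad.
Only numpy, scipy, OpenCV 4.12 (cv2) and the standard library are available. Lean on these libraries where they do the work, as an engineer would, in place of code of your own. Each camera call takes 0.05 s, during which the arm holds its last target. There are 200 camera calls.

## Working session

There is one attempt and no reset: what is moved stays moved. The work goes in short steps, Python scripts to look and compute and a tool call to move; the robot and the scene stay as the last step left them, time stands still between calls to the robot, and variables do not carry over. Pictures are saved under pics/ and viewed, at most 10 in all, crops included, and the job is handed in when it is done.

Besides the shell and the picture viewer there is one more tool, called after "Request:" as name(argument=value, ...), one argument or row to a line, values as JSON. play_rows: Moves the arm, as the interface text tells. Its arguments: {"type":"object","properties":{"dp":{"type":"array"},"yaw":{"type":"array"},"gripper":{"type":"number"}},"required":["dp","yaw"]}

```bash
mkdir -p pics; cat > h.py <<'E'
import numpy as np, cv2
from workcell import ctrl, viewer, ticket, models
def snap(n,f=None):
    p=viewer.get_image(n)
    if f: cv2.imwrite('pics/'+f,cv2.cvtColor(p['pixels'],cv2.COLOR_RGB2BGR))
    return p
def ray(p,u,v):
    d=np.array([(u-p['cx'])/p['fx'],-(v-p['cy'])/p['fy'],-1.]);T=np.array(p['T']);return T[:3,3],T[:3,:3]@d
def atz(p,u,v,z):
    o,d=ray(p,u,v);return o+d*(z-o[2])/d[2]
def atdepth(p,u,v):
    o,d=ray(p,u,v);return o+d*p['range_z'][int(round(v)),int(round(u))]
def proj(p,X):
    T=np.array(p['T']);c=T[:3,:3].T@(np.array(X)-T[:3,3]);return p['cx']+p['fx']*c[0]/-c[2],p['cy']-p['fy']*c[1]/-c[2]
E
python3 - <<'E'
from h import *
np.set_printoptions(precision=1,suppress=True)
Z=dict(nest_home=31.6,top_blank_mid=32,pocket_mouth=42,end_fence=34.1,side_fence=34.1,battery_9v_mid=24,fuse_tin_mid=11.5,solder_reel_mid=17,fixture=0)
for c in('top','side'):
    p=snap(c,c+'0.png')
    print(c,p.keys(),np.array(p['T'])[:3,3])
    for n,z in Z.items():
        for r in models.landmark_of(p,n)[:2]:
            u,v=r['location'];print(n,round(r['conf'],2),np.array([u,v]),atz(p,u,v,z),atdepth(p,u,v))
print(ctrl.get_obs())
E
```

```text
top dict_keys(['pixels', 'range_z', 'fx', 'fy', 'cx', 'cy', 'T', 'shot']) [ 414.8 -143.5  917.6]
nest_home 0.62 [277.2 292.6] [527.8 -68.6  31.6] [528.3 -68.3  27.4]
nest_home 0.23 [288.6 308.5] [494.6 -89.7  31.6] [494.5 -89.7  32.6]
top_blank_mid 0.93 [321.3 254.1] [ 600.3 -162.2   32. ] [ 599.1 -162.1   37.6]
top_blank_mid 0.59 [409.6 240.9] [ 615.4 -344.6   32. ] [ 621.4 -350.6    5.5]
pocket_mouth 0.75 [301.7 267.7] [ 573.1 -120.9   42. ] [ 579.  -120.1    9.4]
end_fence 0.86 [258.9 309. ] [497.4 -31.   34.1] [497.2 -31.3  35.9]
side_fence 0.89 [291.2 306.7] [497.6 -95.2  34.1] [497.4 -95.2  35.3]
battery_9v_mid 0.59 [352.4 298.8] [ 505.9 -218.4   24. ] [ 503.6 -216.5   46.9]
fuse_tin_mid 0.72 [299.2 209. ] [ 705.7 -122.6   11.5] [ 701.9 -122.8   23.4]
fuse_tin_mid 0.32 [277.2 292.3] [531.  -67.   11.5] [529.  -68.2  26.6]
solder_reel_mid 0.71 [249.4 245.6] [631.7 -14.5  17. ] [627.5 -17.   34.6]
fixture 0.7 [300.6 270.2] [ 575.5 -117.2    0. ] [ 573.4 -117.6   12.1]
side dict_keys(['pixels', 'range_z', 'fx', 'fy', 'cx', 'cy', 'T', 'shot']) [395.9 603.8 367.1]
nest_home 0.82 [33
[... 403 characters left out ...]
[ 508.1 -201.6   34.1]
fuse_tin_mid 0.82 [221.9 283.1] [ 708.1 -112.4   11.5] [701.5 -97.4  19. ]
fuse_tin_mid 0.45 [307.6 298. ] [567.4 -86.3  11.5] [559.8 -55.5  27.4]
solder_reel_mid 0.8 [246.5 314.6] [633.8 -13.3  17. ] [625.7   7.6  28.9]
fixture 0.82 [307.2 293.9] [ 576.7 -121.9   -0. ] [562.7 -65.6  28.5]
{'t': 1.0, 'qpos': array([-1.3,  0.4,  1.6, -0. ,  1.1, -0. ]), 'qvel': array([ 0., -0., -0.,  0.,  0., -0.]), 'joint_torque': array([ -0. , -54.5, -27.4,   0.1,   0. ,   0. ]), 'ee_pos': array([ 172. , -600.9,  222.7]), 'orientation': array([ 3.1,  0.4, -0. ]), 'ft_force': array([ 0.1, -0.3,  0.3]), 'moment': array([-0. ,  0.1, -0.1]), 'grasp_force': 0.0, 'width': 87.82582280854565}
```

```bash
python3 - <<'E'
from h import *
np.set_printoptions(precision=2,suppress=True)
p=snap('top')
# fit pose from landmark points
F=np.array([[68,6],[-3,0],[118,0],[68,41],[0,0]]);W=np.array([[527.8,-68.6],[573.1,-120.9],[497.4,-31],[497.6,-95.2],[575.5,-117.2]])
fc,wc=F.mean(0),W.mean(0);U,S,V=np.linalg.svd((F-fc).T@(W-wc));R=(V.T@U.T);t=wc-R@fc
print('det',np.linalg.det(R),'ang',np.degrees(np.arctan2(R[1,0],R[0,0])),'t',t,(W-(F@R.T+t)))
print('blank fx',R.T@(np.array([600.3,-162.2])-t))
im=cv2.cvtColor(p['pixels'],cv2.COLOR_RGB2BGR)
x0,y0,s=220,180,4
cr=cv2.resize(im[y0:y0+150,x0:x0+200],None,fx=s,fy=s,interpolation=cv2.INTER_CUBIC)
cv2.imwrite('pics/crop0.png',cr)
def poly(x1,x2,y1,y2,z,col):
    q=[]
    for a,b in((x1,y1),(x2,y1),(x2,y2),(x1,y2)):
        w=R@[a,b]+t;u,v=proj(p,[w[0],w[1],z]);q.append([(u-x0+.5)*s,(v-y0+.5)*s])
    cv2.polylines(cr,[np.int32(q)],True,col,1)
poly(-107,-3,-37,37,42,(0,0,255));poly(5,118,-39,41,34.1,(0,255,0));poly(-131,131,-58,58,12,(255,0,0))
cv2.imwrite('pics/crop1.png',cr)
E
```

```text
det 0.9999999999999993 ang 130.8656118216769 t [ 574.23 -118.39] [[ 2.6   2.29]
 [-3.1  -0.24]
 [ 0.37 -1.84]
 [-1.14 -1.41]
 [ 1.27  1.19]]
blank fx [-50.18   8.95]
```

View pics/crop1.png

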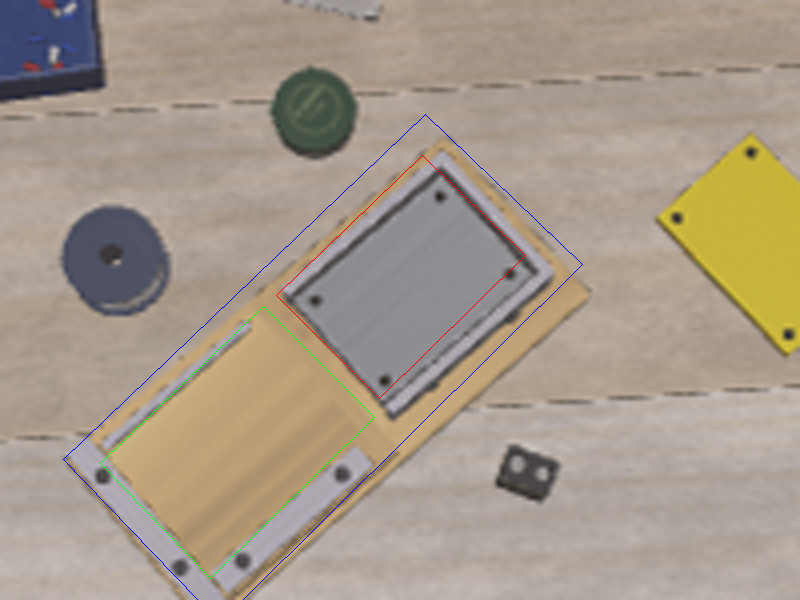

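View pics/top0.png

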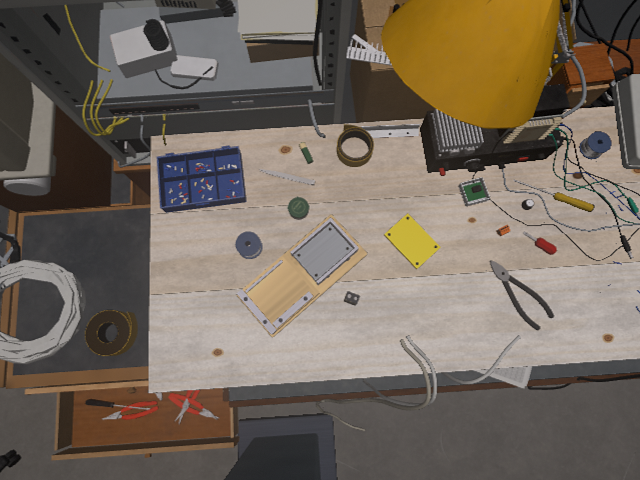

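```bash
python3 - <<'E'
from h import *
from scipy.optimize import least_squares
np.set_printoptions(precision=2,suppress=True)
p=snap('top')
im=cv2.cvtColor(p['pixels'],cv2.COLOR_RGB2BGR)
x0,y0,s=220,180,4
C=[((-113,-43,42),(443,152)),((-113,43,42),(553,270)),((-3,43,42),(390,415)),((-3,-43,42),(278,293)),((118,41,34.1),(212,575)),((-131,58,12),(590,290)),((131,-58,12),(65,460))]
def W(q,f):
    c,n=np.cos(q[2]),np.sin(q[2]);return [q[0]+c*f[0]-n*f[1],q[1]+n*f[0]+c*f[1],f[2]]
def P(q,f):
    u,v=proj(p,W(q,f));return np.array([(u-x0+.5)*s,(v-y0+.5)*s])
r=least_squares(lambda q:np.concatenate([P(q,f)-np.array(m) for f,m in C]),[574,-118,2.28],loss='soft_l1',f_scale=4)
q=r.x;print(q,np.degrees(q[2]));print(np.array([P(q,f)-np.array(m) for f,m in C]))
x0,y0,s=230,200,6
cr=cv2.resize(im[y0:y0+100*1+40-40,x0:x0+133],None,fx=s,fy=s,interpolation=cv2.INTER_CUBIC)
x0,y0=230,205;s=5
cr=cv2.resize(im[y0:y0+120,x0:x0+160],None,fx=s,fy=s,interpolation=cv2.INTER_CUBIC)
def poly(x1,x2,y1,y2,z,col):
    pts=[P(q,f) for f in((x1,y1,z),(x2,y1,z),(x2,y2,z),(x1,y2,z))]
    cv2.polylines(cr,[np.int32(pts)],True,col,1)
poly(-107,-3,-37,37,42,(0,0,255));poly(-113,-3,-43,43,42,(0,0,255));poly(5,118,-39,41,34.1,(0,255,0));poly(-131,131,-58,58,12,(255,0,0))
poly(-105,-5,-35,35,36,(0,255,255))
cv2.imwrite('pics/crop2.png',cr)
for n in('battery_9v_mid','top_blank_mid'):
  print([ (l['location'],l['conf']) for l in models.landmark_of(p,n)])
E
```

```text
[ 570.17 -121.46    2.24] 128.38868344842973
[[-4.71 -0.92]
 [ 0.59  2.1 ]
 [ 2.48  2.6 ]
 [-0.33 -0.62]
 [-4.17  6.18]
 [ 3.44 -7.15]
 [ 1.09 -4.15]]
[([352.3, 297.3], 0.43)]
[([323.5, 252.6], 0.95), ([413.7, 241.6], 0.67), ([260.8, 307.9], 0.27)]
```

View pics/crop2.png

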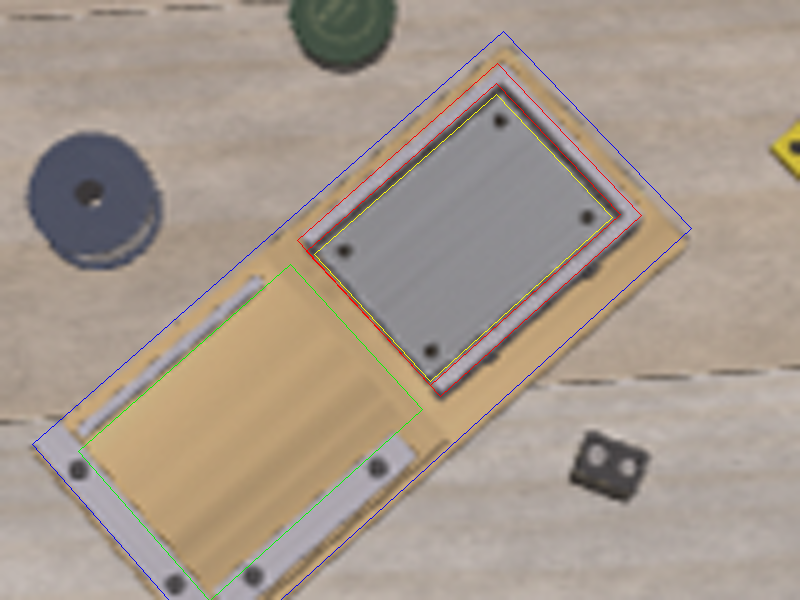

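```bash
python3 - <<'E'
from h import *
from scipy.spatial.transform import Rotation as R
o=ctrl.get_obs();M=R.from_rotvec(o['orientation']).as_matrix();print(M, np.degrees(np.arctan2(M[1,1],M[0,1])),o['qpos'])
E
```

```text
[[ 9.61397578e-01  2.75163035e-01  1.35879637e-05]
 [ 2.75163035e-01 -9.61397578e-01 -6.20984787e-06]
 [ 1.13547149e-05  9.70903805e-06 -1.00000000e+00]] -74.02826976299487 [-1.31101378e+00  4.23073213e-01  1.62991039e+00  1.30216556e-05
  1.08859956e+00 -1.89827698e-02]
```

Request:
play_rows(
  dp=[
    [27,27.2,0],
    [27,27.2,0],
    [27,27.2,0],
    [27,27.2,0],
    [27,27.2,0],
    [27,27.2,0],
    [27,27.2,0],
    [27,27.2,0],
  ],
  yaw=[1.4,1.4,1.4,1.4,1.4,1.4,1.4,1.4],
  gripper=0.6,
)

```text
t: 1.87
ee_pos: [389.1, -381.8, 222.9]
orientation: [3.053, 0.74, 0.0]
ft_force: [0.3, -0.5, 0.6]
width: 37.8
grasp_force: 0.0
```

Request:
play_rows(
  dp=[
    [27,27.3,-5],
    [27,27.3,-10],
    [27,27.3,-15],
    [27,27.3,-20],
    [27,27.3,-20],
    [27,27.3,-20],
    [27,27.3,-20],
    [27,27.3,-20],
  ],
  yaw=[1.4,1.4,1.4,1.4,1.4,1.4,1.4,1.4],
)

```text
t: 2.53
ee_pos: [600.1, -168.4, 95.6]
orientation: [2.966, 1.034, 0.0]
ft_force: [0.3, -0.3, 1.2]
width: 35.0
grasp_force: 0.0
```

Request:
play_rows(
  dp=[
    [0,0,-12],
    [0,0,-12],
    [0,0,-12],
    [0,0,-8],
    [0,0,-2],
    [0,0,0],
    [0,0,0],
  ],
  yaw=[0,0,0,0,0,0,0],
)

```text
t: 3.12
ee_pos: [598.8, -171.0, 51.0]
orientation: [2.967, 1.03, 0.001]
ft_force: [-0.1, -0.2, -0.3]
width: 35.1
grasp_force: 0.0
```

```bash
python3 - <<'E'
from h import *
p=snap('top'); im=cv2.cvtColor(p['pixels'],cv2.COLOR_RGB2BGR)
a=cv2.resize(im[200:320,230:390],None,fx=3,fy=3,interpolation=cv2.INTER_CUBIC)
p=snap('side'); im=cv2.cvtColor(p['pixels'],cv2.COLOR_RGB2BGR)
b=cv2.resize(im[210:350,200:400],None,fx=4,fy=4,interpolation=cv2.INTER_CUBIC)
cv2.imwrite('pics/b3.png',b)
E
```

```text
(no output)
```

View pics/b3.png

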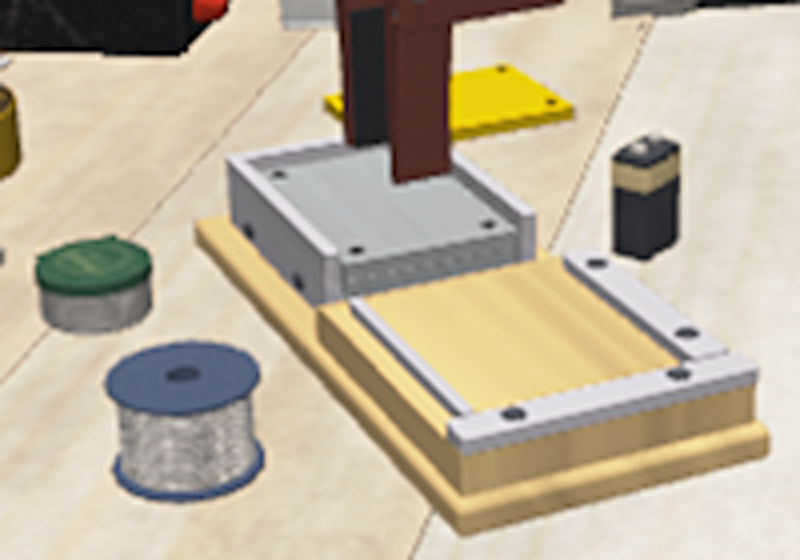

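Request:
play_rows(
  dp=[
    [2.7,3.1,0],
    [2.7,3.1,0],
    [0,0,-5],
    [0,0,-4],
    [0,0,-2],
    [0,0,0],
    [0,0,0],
  ],
  yaw=[0,0,0,0,0,0,0],
)

```text
t: 3.8
ee_pos: [604.0, -163.7, 39.0]
orientation: [-2.967, -1.032, 0.001]
ft_force: [-0.4, 0.1, -0.5]
width: 35.2
grasp_force: 0.0
```

Request:
play_rows(
  dp=[
    [0,0,-1],
    [0,0,-0.7],
    [0,0,0],
    [0,0,0],
  ],
  yaw=[0,0,0,0],
)

```text
t: 4.13
ee_pos: [604.3, -163.8, 37.7]
orientation: [-2.967, -1.032, -0.0]
ft_force: [-0.5, -0.1, -0.3]
width: 35.0
grasp_force: 0.0
```

Request:
play_rows(
  dp=[
    [0,0,-0.5],
    [0,0,-0.5],
    [0,0,0],
    [0,0,0],
  ],
  yaw=[0,0,0,0],
)

```text
t: 4.47
ee_pos: [604.3, -163.8, 36.7]
orientation: [-2.967, -1.032, 0.0]
ft_force: [-0.3, 0.9, 0.2]
width: 35.3
grasp_force: 0.0
```

Request:
play_rows(
  dp=[
    [0,0,-0.4],
    [0,0,0],
    [0,0,0],
  ],
  yaw=[0,0,0],
)

```text
t: 4.72
ee_pos: [604.4, -163.8, 36.4]
orientation: [2.967, 1.032, 0.0]
ft_force: [-0.1, -0.0, 1.6]
width: 35.2
grasp_force: 0.6
```

Request:
play_rows(
  dp=[
    [0,0,-0.3],
    [0,0,0],
    [0,0,0],
  ],
  yaw=[0,0,0],
)

```text
t: 4.97
ee_pos: [604.4, -163.8, 36.4]
orientation: [2.967, 1.032, 0.0]
ft_force: [-1.9, 0.6, 4.3]
width: 35.2
grasp_force: 2.7
```

Request:
play_rows(
  dp=[
    [0,0,-0.3],
    [0,0,0],
    [0,0,0],
  ],
  yaw=[0,0,0],
)

```text
t: 5.22
ee_pos: [604.4, -163.8, 36.3]
orientation: [2.967, 1.032, 0.0]
ft_force: [-2.0, 0.1, 8.4]
width: 34.8
grasp_force: 4.0
```

Request:
play_rows(
  dp=[
    [0,0,-0.3],
    [0,0,0],
    [0,0,0],
  ],
  yaw=[0,0,0],
)

```text
t: 5.47
ee_pos: [604.4, -163.8, 36.3]
orientation: [2.967, 1.033, 0.0]
ft_force: [-3.4, 0.8, 10.6]
width: 35.3
grasp_force: 5.2
```

Request:
play_rows(
  dp=[
    [-0.62,0.78,0],
    [-0.62,0.78,0],
    [-0.62,0.78,0],
    [-0.62,0.78,0],
  ],
  yaw=[0,0,0,0],
)

```text
t: 5.8
ee_pos: [603.5, -161.5, 36.4]
orientation: [2.965, 1.032, 0.004]
ft_force: [1.0, -3.0, 5.4]
width: 34.8
grasp_force: 2.6
```

Request:
play_rows(
  dp=[
    [0,0,-0.4],
    [0,0,-0.3],
    [-0.62,0.78,0],
    [-0.62,0.78,0],
    [-0.62,0.78,0],
    [-0.62,0.78,0],
  ],
  yaw=[0,0,0,0,0,0],
)

```text
t: 6.3
ee_pos: [602.0, -158.7, 36.4]
orientation: [2.964, 1.031, 0.007]
ft_force: [2.0, -3.0, 8.2]
width: 35.1
grasp_force: 4.3
```

```bash
python3 - <<'E'
from h import *
p=snap('side'); im=cv2.cvtColor(p['pixels'],cv2.COLOR_RGB2BGR)
b=cv2.resize(im[235:295,250:350],None,fx=6,fy=6,interpolation=cv2.INTER_CUBIC)
cv2.imwrite('pics/b4.png',b)
E
```

```text
(no output)
```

View pics/b4.png

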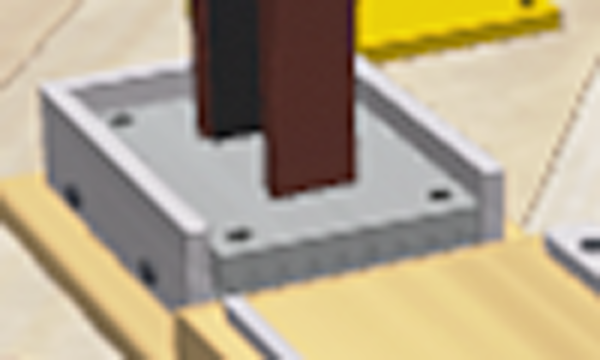

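Request:
play_rows(
  dp=[
    [-0.93,1.17,-0.1],
    [-0.93,1.17,-0.1],
    [-0.93,1.17,0],
    [-0.93,1.17,0],
    [-0.93,1.17,0],
    [-0.93,1.17,0],
    [-0.93,1.17,0],
    [-0.93,1.17,0],
  ],
  yaw=[0,0,0,0,0,0,0,0],
)

```text
t: 7.02
ee_pos: [594.8, -149.4, 36.4]
orientation: [2.963, 1.031, 0.008]
ft_force: [3.0, -2.3, 8.9]
width: 35.2
grasp_force: 4.8
```

```bash
python3 - <<'E'
from h import *
p=snap('side'); im=cv2.cvtColor(p['pixels'],cv2.COLOR_RGB2BGR)
b=cv2.resize(im[235:295,250:350],None,fx=6,fy=6,interpolation=cv2.INTER_CUBIC)
cv2.imwrite('pics/b5.png',b)
E
```

```text
(no output)
```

View pics/b5.png

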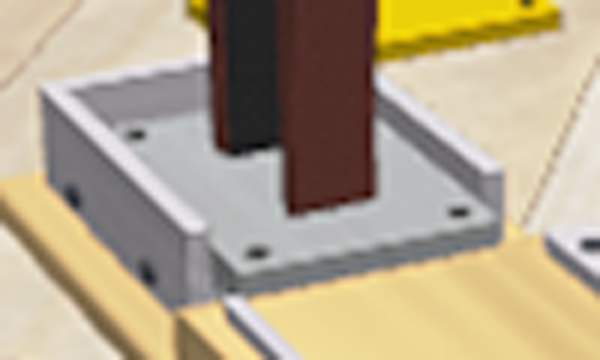

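Request:
play_rows(
  dp=[
    [-1.24,1.57,0],
    [-1.24,1.57,0],
    [-1.24,1.57,0],
    [-1.24,1.57,0],
    [-1.24,1.57,0],
    [-1.24,1.57,0],
    [-1.24,1.57,0],
    [-1.24,1.57,0],
  ],
  yaw=[0,0,0,0,0,0,0,0],
)

```text
t: 7.73
ee_pos: [585.0, -136.8, 36.3]
orientation: [2.963, 1.031, 0.008]
ft_force: [2.3, -2.9, 9.2]
width: 34.9
grasp_force: 4.8
```

Request:
play_rows(
  dp=[
    [-1.24,1.57,0],
    [-1.24,1.57,0],
    [-1.24,1.57,0],
    [-1.24,1.57,0],
    [-1.24,1.57,0],
    [-1.24,1.57,0],
    [-1.24,1.57,0],
    [-1.24,1.57,0],
  ],
  yaw=[0,0,0,0,0,0,0,0],
)

```text
t: 8.4
ee_pos: [575.1, -124.1, 36.3]
orientation: [2.963, 1.032, 0.008]
ft_force: [2.4, -2.6, 9.8]
width: 35.1
grasp_force: 4.7
```

Request:
play_rows(
  dp=[
    [-1.24,1.57,0],
    [-1.24,1.57,0],
    [-1.24,1.57,0],
    [-1.24,1.57,0],
    [-1.24,1.57,0],
    [-1.24,1.57,0],
    [-1.24,1.57,0],
    [-1.24,1.57,0],
  ],
  yaw=[0,0,0,0,0,0,0,0],
)

```text
t: 9.07
ee_pos: [565.1, -111.5, 36.2]
orientation: [2.963, 1.032, 0.008]
ft_force: [2.3, -2.4, 9.4]
width: 35.4
grasp_force: 4.7
```

Request:
play_rows(
  dp=[
    [-1.24,1.57,0],
    [-1.24,1.57,0],
    [-1.24,1.57,0],
    [-1.24,1.57,0],
    [-1.24,1.57,0],
    [-1.24,1.57,0],
    [-1.24,1.57,0],
    [-1.24,1.57,0],
  ],
  yaw=[0,0,0,0,0,0,0,0],
)

```text
t: 9.73
ee_pos: [555.2, -98.9, 36.1]
orientation: [2.964, 1.032, 0.008]
ft_force: [2.9, -2.9, 9.4]
width: 35.3
grasp_force: 4.7
```

Request:
play_rows(
  dp=[
    [-1.24,1.57,0],
    [-1.24,1.57,0],
    [-1.24,1.57,0],
    [-1.24,1.57,0],
    [-1.24,1.57,0],
    [-1.24,1.57,0],
    [-1.24,1.57,0],
    [-1.24,1.57,0],
  ],
  yaw=[0,0,0,0,0,0,0,0],
)

```text
t: 10.4
ee_pos: [545.3, -86.2, 36.1]
orientation: [2.964, 1.032, 0.008]
ft_force: [2.6, -3.4, 9.4]
width: 35.2
grasp_force: 4.7
```

Request:
play_rows(
  dp=[
    [-1.24,1.57,0],
    [-1.24,1.57,0],
    [-1.24,1.57,0],
    [-1.24,1.57,0],
    [-1.24,1.57,0],
    [-1.24,1.57,0],
    [-0.62,0.78,0],
    [-0.62,0.78,0],
  ],
  yaw=[0,0,0,0,0,0,0,0],
)

```text
t: 11.07
ee_pos: [536.4, -75.1, 36.0]
orientation: [2.964, 1.032, 0.008]
ft_force: [3.1, -3.9, 9.0]
width: 35.3
grasp_force: 4.6
```

```bash
python3 - <<'E'
from h import *
p=snap('side'); im=cv2.cvtColor(p['pixels'],cv2.COLOR_RGB2BGR)
b=cv2.resize(im[235:335,245:400],None,fx=5,fy=5,interpolation=cv2.INTER_CUBIC)
cv2.imwrite('pics/b6.png',b)
E
```

```text
(no output)
```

View pics/b6.png

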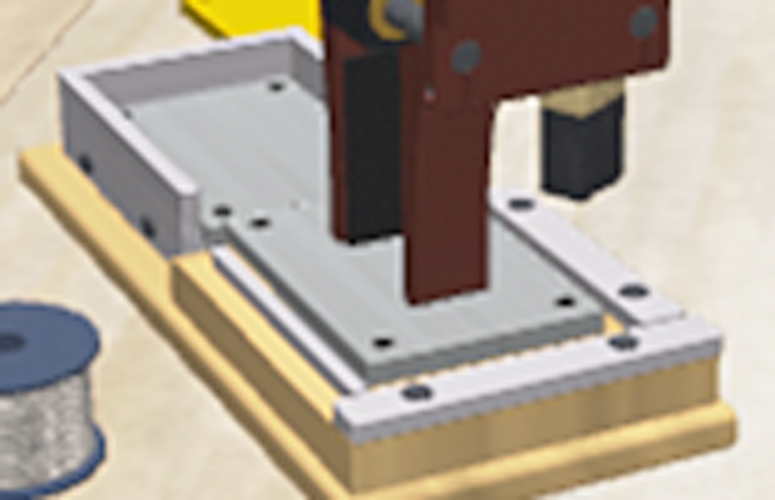

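Request:
play_rows(
  dp=[
    [-0.93,1.17,0],
    [-0.93,1.17,0],
    [-0.93,1.17,0],
    [-0.93,1.17,0],
    [-0.62,0.78,0],
    [-0.62,0.78,0],
    [-0.31,0.39,0],
  ],
  yaw=[0,0,0,0,0,0,0],
)

```text
t: 11.7
ee_pos: [531.1, -68.5, 35.9]
orientation: [2.964, 1.032, 0.008]
ft_force: [2.3, -3.2, 9.5]
width: 34.8
grasp_force: 4.7
```

Request:
play_rows(
  dp=[
    [-0.31,0.39,0],
    [-0.31,0.39,0],
    [-0.31,0.39,0],
  ],
  yaw=[0,0,0],
)

```text
t: 11.95
ee_pos: [530.3, -67.4, 35.9]
orientation: [2.964, 1.032, 0.008]
ft_force: [2.8, -3.1, 8.9]
width: 35.1
grasp_force: 4.8
```

Request:
play_rows(
  dp=[
    [-0.31,0.39,0],
    [-0.31,0.39,0],
    [-0.31,0.39,0],
  ],
  yaw=[0,0,0],
)

```text
t: 12.2
ee_pos: [529.5, -66.3, 36.0]
orientation: [2.964, 1.032, 0.008]
ft_force: [3.8, -4.4, 9.3]
width: 35.1
grasp_force: 4.5
```

Request:
play_rows(
  dp=[
    [-0.31,0.39,0],
    [-0.31,0.39,0],
    [-0.31,0.39,0],
  ],
  yaw=[0,0,0],
)

```text
t: 12.45
ee_pos: [528.6, -65.2, 36.0]
orientation: [2.964, 1.032, 0.008]
ft_force: [2.7, -3.9, 8.9]
width: 35.2
grasp_force: 4.6
```

Request:
play_rows(
  dp=[
    [-0.31,0.39,0],
    [-0.31,0.39,0],
    [-0.31,0.39,0],
  ],
  yaw=[0,0,0],
)

```text
t: 12.7
ee_pos: [527.7, -64.0, 36.0]
orientation: [2.964, 1.032, 0.008]
ft_force: [2.3, -3.7, 9.3]
width: 34.9
grasp_force: 4.6
```

Request:
play_rows(
  dp=[
    [-0.31,0.39,-0.1],
    [-0.31,0.39,-0.1],
    [-0.31,0.39,-0.1],
    [-0.31,0.39,0],
    [-0.31,0.39,0],
  ],
  yaw=[0,0,0,0,0],
)

```text
t: 13.12
ee_pos: [526.6, -62.2, 36.0]
orientation: [2.963, 1.032, 0.01]
ft_force: [2.6, -4.9, 10.5]
width: 35.1
grasp_force: 5.6
```

```bash
python3 - <<'E'
from h import *
p=snap('side'); im=cv2.cvtColor(p['pixels'],cv2.COLOR_RGB2BGR)
b=cv2.resize(im[255:335,285:400],None,fx=6,fy=6,interpolation=cv2.INTER_CUBIC)
cv2.imwrite('pics/b7.png',b)
E
```

```text
(no output)
```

View pics/b7.png

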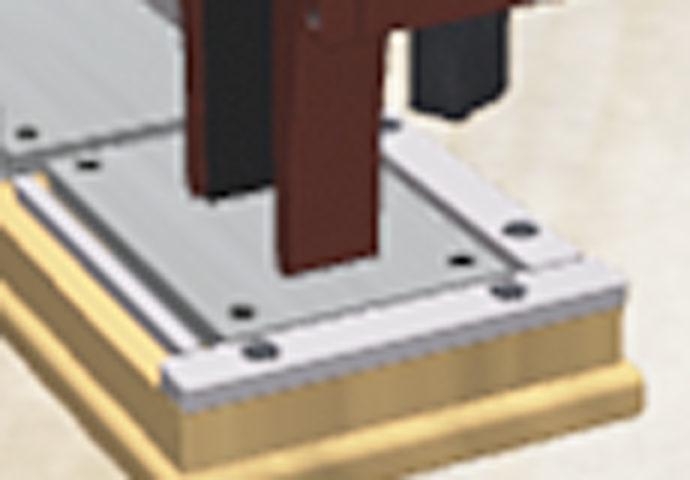

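Request:
play_rows(
  dp=[
    [-0.43,0.55,-0.1],
    [-0.43,0.55,-0.1],
    [-0.43,0.55,0],
    [-0.43,0.55,0],
  ],
  yaw=[0,0,0,0],
)

```text
t: 13.5
ee_pos: [525.2, -60.1, 36.0]
orientation: [2.963, 1.032, 0.011]
ft_force: [2.2, -5.6, 12.9]
width: 34.9
grasp_force: 6.2
```

Request:
play_rows(
  dp=[
    [-0.6,-0.4,0],
    [-0.6,-0.4,0],
    [-0.6,-0.4,0],
    [-0.6,-0.4,0],
    [-0.6,-0.4,0],
    [-0.6,-0.4,0],
  ],
  yaw=[0,0,0,0,0,0],
)

```text
t: 14.0
ee_pos: [522.5, -61.9, 36.0]
orientation: [2.963, 1.03, 0.013]
ft_force: [6.1, 0.8, 11.3]
width: 34.8
grasp_force: 5.2
```

Request:
play_rows(
  dp=[
    [-0.6,-0.4,0],
    [-0.6,-0.4,0],
    [-0.6,-0.4,0],
    [-0.6,-0.4,0],
    [-0.6,-0.4,0],
    [-0.6,-0.4,0],
  ],
  yaw=[0,0,0,0,0,0],
)

```text
t: 14.5
ee_pos: [518.7, -64.1, 35.9]
orientation: [2.964, 1.03, 0.013]
ft_force: [5.9, 3.0, 11.2]
width: 35.4
grasp_force: 5.6
```

Request:
play_rows(
  dp=[
    [-0.6,-0.4,0],
    [-0.6,-0.4,0],
    [-0.6,-0.4,0],
    [-0.6,-0.4,0],
    [-0.3,0.4,0],
    [-0.3,0.4,0],
  ],
  yaw=[0,0,0,0,0,0],
)

```text
t: 15.0
ee_pos: [515.6, -65.2, 36.0]
orientation: [2.963, 1.031, 0.012]
ft_force: [4.0, -3.5, 12.2]
width: 35.1
grasp_force: 5.8
```

```bash
python3 - <<'E'
from h import *
p=snap('side'); im=cv2.cvtColor(p['pixels'],cv2.COLOR_RGB2BGR)
b=cv2.resize(im[255:335,285:400],None,fx=6,fy=6,interpolation=cv2.INTER_CUBIC)
cv2.imwrite('pics/b8.png',b)
E
```

```text
(no output)
```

View pics/b8.png

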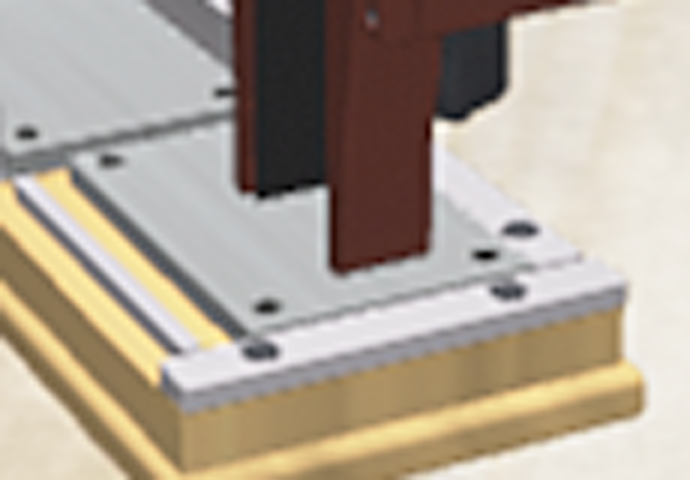

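Request:
play_rows(
  dp=[
    [-0.8,-0.6,0],
    [-0.8,-0.6,0],
    [-0.8,-0.6,0],
    [-0.6,0.8,0],
    [-0.6,0.8,0],
    [-0.6,0.8,0],
  ],
  yaw=[0,0,0,0,0,0],
)

```text
t: 15.55
ee_pos: [511.3, -65.0, 35.9]
orientation: [2.963, 1.031, 0.012]
ft_force: [5.1, -4.6, 12.5]
width: 35.0
grasp_force: 6.1
```

Request:
play_rows(
  dp=[
    [0,0,1],
    [0,0,1],
    [0,0,4],
    [0,0,10],
    [0,0,25],
    [0,0,35],
    [0,0,40],
    [0,0,40],
  ],
  yaw=[0,0,0,0,0,0,0,0],
)

```text
t: 16.22
ee_pos: [505.9, -63.7, 191.7]
orientation: [-2.966, -1.032, 0.003]
ft_force: [0.7, 0.8, 0.2]
width: 35.2
grasp_force: 0.0
```

Request:
play_rows(
  dp=[
    [-15,-25,5],
    [-15,-35,5],
    [-15,-35,5],
    [-15,-35,0],
    [-15,-35,0],
    [-15,-35,0],
    [-15,-35,0],
    [-15,-35,0],
  ],
  yaw=[0,0,0,0,0,0,0,0],
)

```text
t: 16.88
ee_pos: [385.6, -335.2, 205.6]
orientation: [-2.967, -1.032, -0.0]
ft_force: [-0.1, -0.1, -1.0]
width: 35.0
grasp_force: 0.0
```

```bash
python3 - <<'E'
from h import *
q=[570.17,-121.46,np.radians(128.39)]
ims=[]
for n,(x0,y0,w,h) in(('top',(235,215,133,90)),('side',(270,240,133,90))):
    p=snap(n); im=cv2.cvtColor(p['pixels'],cv2.COLOR_RGB2BGR)
    ims.append(cv2.resize(im[y0:y0+h if n=='side' else y0+120-20,x0:x0+w],(532,300 if n=='top' else 300),interpolation=cv2.INTER_CUBIC))
    for r in models.landmark_of(p,'top_blank_mid')[:3]:print(n,r['conf'],r['location'],atz(p,*r['location'],31.6))
    for k in('nest_home','end_fence','side_fence'):print(k,[(l['location'],l['conf']) for l in models.landmark_of(p,k)[:1]])
cv2.imwrite('pics/b9.png',np.vstack(ims))
E
```

```text
top 0.89 [278.6, 295.4] [521.99580714 -71.15363727  31.6       ]
top 0.74 [411.6, 242.4] [ 612.08726836 -348.43406012   31.6       ]
nest_home [([351.7, 298.8], 0.16)]
end_fence [([260.8, 309.6], 0.89)]
side_fence [([288.2, 305.9], 0.95)]
side 0.79 [334.1, 291.3] [526.30921787 -73.89110165  31.6       ]
side 0.58 [312.1, 238.0] [ 603.40528101 -275.42988268   31.6       ]
nest_home []
end_fence [([346.3, 304.4], 0.8)]
side_fence [([353.9, 284.6], 0.75)]
```

View pics/b9.png

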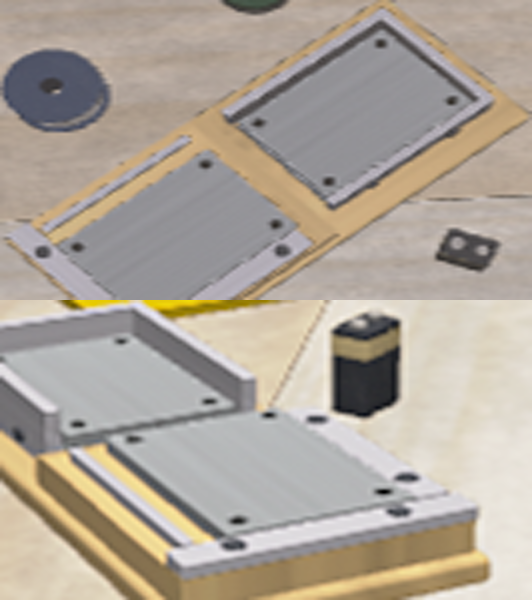

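```bash
cat > m.py <<'E'
from h import *
np.set_printoptions(precision=1,suppress=True,linewidth=200)
q=[570.17,-121.46,np.radians(128.39)];c,n=np.cos(q[2]),np.sin(q[2]);Rm=np.array([[c,-n],[n,c]])
p=snap('top');g=cv2.cvtColor(p['pixels'],cv2.COLOR_RGB2GRAY)
sat=cv2.cvtColor(p['pixels'],cv2.COLOR_RGB2HSV)[...,1]
s=2
def rect(z,I):  # fixture x -130..140, y -65..65
    X,Y=np.meshgrid(np.arange(-130,140,1/s),np.arange(-65,65,1/s))
    w=np.stack([X,Y],-1)@Rm.T+q[:2]
    T=np.array(p['T']);P=np.dstack([w,np.full(X.shape,z)])-T[:3,3];C=P@T[:3,:3]
    return cv2.remap(I,(p['cx']+p['fx']*C[...,0]/-C[...,2]).astype(np.float32),(p['cy']-p['fy']*C[...,1]/-C[...,2]).astype(np.float32),cv2.INTER_CUBIC)
r=rect(35,g);S=rect(35,sat)
ix=lambda x:int((x+130)*s);iy=lambda y:int((y+65)*s)
print('x profile 110..128 by y bands')
for y in(-25,-10,5,20,32):print(y,r[iy(y-3):iy(y+3),ix(108):ix(128):1].mean(0).astype(int))
print(' sat');
for y in(-25,5,32):print(y,S[iy(y-3):iy(y+3),ix(108):ix(128):1].mean(0).astype(int))
print('y profile 30..50 by x')
for x in(40,60,80,100):print(x,r[iy(32):iy(52),ix(x-4):ix(x+4)].mean(1).astype(int));print('  s',S[iy(32):iy(52),ix(x-4):ix(x+4)].mean(1).astype(int))
print('lip side y -50..-20')
for x in(40,60,80,100):print(x,r[iy(-48):iy(-20),ix(x-4):ix(x+4)].mean(1).astype(int))
for z,nm in((35.6,'top'),(28,'mid')):
    R2=rect(z,g);b=(R2<85).astype(np.uint8)
    k,_,st,ce=cv2.connectedComponentsWithStats(b)
    print(nm,[(np.round(ce[i]/s-[130,65],1).tolist(),int(st[i,4])) for i in range(1,k) if 20<st[i,4]<250])
E
python3 m.py
```

```text
x profile 110..128 by y bands
-25 [ 75  75  78  87 100 114 126 134 141 145 145 142 135 132 133 143 155 167 175 179 181 181 181 180 179 177 176 175 175 175 177 178 179 180 180 179 178 179 179 180]
-10 [145 145 145 145 145 145 145 144 145 146 147 146 142 137 134 137 145 158 168 176 180 181 180 178 177 176 176 177 177 179 180 180 180 178 177 176 176 177 178 179]
5 [144 144 144 144 144 144 144 144 144 144 146 147 145 141 135 133 137 146 160 170 177 180 180 178 177 176 176 176 177 177 178 178 178 177 176 175 174 175 176 178]
20 [146 146 146 146 146 146 146 145 145 145 145 146 148 147 143 137 135 139 149 160 170 176 178 178 177 176 177 177 177 177 176 175 175 173 172 171 171 172 174 178]
32 [ 90  86  84  86  90  98 109 119 130 137 143 146 148 148 148 146 146 148 153 160 167 171 171 168 163 159 155 152 148 146 144 142 140 139 139 143 147 154 161 169]
 sat
-25 [17 19 19 17 13  9  7  7  7  8  8  7  6  5  6  7  9 11 12 13 13 13 13 13 13 12 12 12 12 12 13 13 13 13 13 13 14 14 14 12]
5 [ 7  8  8  8  8  8  7  7  7  7  7  7  7  6  5  6  7  9 11 13 14 14 13 12 12 12 12 13 13 13 13 13 13 13 13 13 13
[... 2333 characters left out ...]
, ([108.0, -23.8], 75), ([24.0, -22.5], 67), ([123.8, 27.0], 78), ([-14.2, 27.9], 72), ([-97.7, 29.0], 69), ([108.8, 30.1], 59), ([24.7, 31.5], 71), ([-39.2, 43.3], 34), ([-17.6, 43.0], 33), ([-82.1, 44.7], 87), ([-60.7, 43.6], 30), ([-28.8, 43.9], 52), ([99.2, 45.4], 76), ([-104.0, 44.4], 30), ([34.3, 46.6], 83)]
mid [([123.4, -34.3], 99), ([-99.9, -26.2], 73), ([-15.6, -27.1], 65), ([108.1, -25.1], 71), ([23.5, -24.0], 71), ([124.3, 26.1], 81), ([-15.1, 26.9], 74), ([-99.3, 28.0], 72), ([109.1, 29.2], 58), ([24.2, 30.6], 73), ([-18.4, 42.1], 29), ([-83.1, 43.9], 99), ([-61.9, 43.0], 33), ([-40.0, 42.5], 34), ([-29.8, 43.1], 47), ([99.3, 44.6], 80), ([-105.8, 43.6], 30), ([33.9, 45.7], 85)]
```

```bash
python3 -c "
from workcell import ticket;print(ticket.close_job())"
```

```text
the job is handed in; nothing more can be done
None
```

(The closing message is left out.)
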